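# Start the last coach screw of a bench rod socket square

## Robot

A 7-joint arm with a two-finger parallel gripper is mounted at the origin on the work surface. World frame = base frame: x ahead of the robot, y to its left, z up, the work surface at z = 0. Lengths are in m, angles in rad, forces in N, time in s.
With the tool pointing down it reaches from about 0.4 to 0.85 m from the base axis. Payload 10.4 kg.
Tool frame: the origin (TCP) lies between the finger pads; the fingertips stand 11 mm ahead of it and the grasp point (between the pads) lies 8 mm behind it; z points along the fingers, y is the direction in which the jaws open and shut (so a half turn about z gives the same grasp; the last joint's range is limited). The gripper opens to 87 mm and grips with 3 to 60 N. Pads are 19 mm wide; open, the fingers measure 117 mm over their backs; the gripper's body (75 mm by 190 mm) begins 51 mm behind the grasp point.
Start: joints at [-1.197, 0.332, -0.065, 1.46, 0.022, 1.35, -0.088], TCP at [0.242, 0.576, 0.234] pointing down, gripper open.
Joint ranges: [-2.6, 2.6], [-0.5, 2.12], [-1.47, 1.34], [0.16, 2.42], [-1.27, 4.41], [0.06, 2.06], [-2.6, 2.6]. Speed limits (rad/s): [2.22, 2.22, 2.79, 2.79, 3.14, 3.14, 3.14].

## Interface

Orientations are given as a unit quaternion [x, y, z, w].
In Python, from bench import r, eyes gives the robot as it stands.
- The arm moves only by the shell command python3 -m inch 'ROWS' [FORCE]. ROWS is a JSON object of lists of equal length, an entry for each row: "translation": the shift along the world's x, y, z scaled (see below), a list of three; "rot": the turn, a rotation vector about the world's x, y, z scaled (see below), a list of three; "jaw": the finger opening in mm, from 0 to 87. In form: {"translation": [[tx, ty, tz], ...], "rot": [[ax, ay, az], ...], "jaw": [jaw, ...]}. A call has 1 to 20 rows; each row is the pose to reach, as a shift and turn from the pose measured when the call began; what a row does not reach only later rows make up. The controller multiplies each number of a shift by 100 mm and each number of a turn by 60 degrees. A row lasts 1/10 s, in which the tool goes at most 50 mm and 8.59 degrees, less where a joint would pass 70% of its speed; a pose out of reach is approached as far as the arm can. A call with a number of a shift or a turn outside -1 to 1 is refused whole. A call with a gripper value outside its range is refused whole. The fingers move at their own pace and stop on an object; FORCE is the grip in N (left out, the last holds). Time passes only in rows, so rows that repeat a pose let the fingers close. It gives the time, the measured TCP pose, the force and the opening at its end, in the units of the state.
- r.read_state(): the state, without advancing time (a new reading comes with each control period).
- eyes.camera(name): name is "scene" or "top" or "wrist"; returns the picture (400x640x3 uint8, blue, green, red); there is no depth.
- eyes.calibration(name): a dict with "fx", "fy", "cx", "cy" (pixels), "distortion" ([k1, k2, p1, p2, k3] as OpenCV has them; the pictures are not rectified), "R" (3x3) and "t" (3): a world point X has camera coordinates R X + t; the wrist camera has in their place "hand_eye" (4x4, takes a point from camera to tool coordinates, whose origin is the TCP and whose axes are the flange's). Camera axes: x right, y down, z forward; pixel columns grow to the right and rows downward; lengths in m; the calibration is good to about 2 mm. A picture is of the moment at which its call begins: read the wrist's pose just before it. calibration takes no time and is no camera call.
- r.close_job(): hands the job in, once; it reports no verdict.
The state is a dict: "time": time; "joint_positions": joint angles; "joint_vel": joint speeds; "joint_torque": joint torques, N m; "ee_pos": TCP position; "eef_rot": TCP orientation; "ft_force": force on the tool from outside, world axes, zero at the start; "torque": the same for the moment, N m; "width": finger opening in m.
Only numpy, scipy, OpenCV 4.12 (cv2) and the standard library are available. Lean on these libraries where they do the work, as an engineer would, in place of code of your own. Each camera call takes 0.05 s, during which the arm holds its last target. There are 200 camera calls.

## Task

Start the last, yellow coach screw of the bench rod socket: it is leaning loosely in its pilot hole. Take the red nut driver from its wooden stand, fit it right down over the screw's hex head, stand the screw up square to the bench before turning it, then, with about a kilo of weight kept on the driver, give it a quarter turn clockwise, a third at most, so that the thread bites straight. Put the driver back upright in the hole of its stand and leave the rest of the bench as it is.

Things in the scene. Friction and masses are not known exactly. Their poses are not given: they have to be found in the camera images.
- flange: the bench rod socket, fixed to the bench: grey square steel plate 110 x 110 x 8 mm with a 38 mm wide boss in the middle, up to 53 mm above the bench. Origin: centre of the plate's underside. A hole at each corner, 38 mm from the centre along x and y; three hold screws already home on their washers, the fourth (+x +y of its frame) has its 21 mm washer lying on the plate and holds the screw to start
- pilot (a point): centre of the fourth hole at the level of the plate's top, 8 mm above the bench; the pilot hole goes straight down (z is vertical). The loose screw pivots at the bench top, 8 mm below this point, and keeps whatever lean it is left with: tilting it takes about 0.2 N m at the pivot (5 to 6 N sideways at the head)
- screw_head (a point): centre of the flat top of the loose yellow screw's head; x, y, z turn and lean with the screw, z points out of the top along its axis. At the start it stands 40.5 mm from the pivot. The top 2.5 mm is a cone (13 mm wide at the top, 16.6 mm below), then 6 mm of hexagon, 17 mm across flats; flats face +x and every 60 degrees from it. It leans 4 to 10 degrees at first
- screw_face: the coned top of the same head (on which the driver's socket floor presses). Its origin lies 2.5 mm under the flat top, its axes are the screw's. In the socket the screw lags behind the hand by the socket's play and the give of the grip, and a side load left on the driver makes it creep over again while it is being turned
- screw_turn (a joint): turn of the screw, rad, 0 at the start, growing clockwise seen from above. Turning takes about 0.12 N m; the screw sinks 0.72 mm per rad and stays where it is left
- driver: nut driver, about 0.2 kg, 130 mm long, upright at the start. Origin: centre of the socket's open mouth at its lower end; z runs up the shaft. Socket 26 mm wide, 28 mm long; hexagonal recess 18 mm across flats (1 mm of play), 10 mm deep, its flats face 30 degrees from x and every 60 degrees on. Shaft 10 mm thick. Red square handle, 26 x 26 mm, from 56 to 130 mm, sides facing x and y
- socket_floor (a point): centre of the floor of the driver's hex recess, 10 mm above the mouth, axes as the driver's. It meets the flat top of the screw's head when the driver is fully on
- stand: wooden block 100 x 75 x 40 mm, fixed. Origin: centre of its underside
- stand_hole (a point): centre of the floor of the block's round hole (34 mm wide, 30 mm deep), 10 mm above the bench; the driver's mouth stands here
- tube_rack: cream test tube rack with two stoppered tubes, 70 x 200 x 120 mm, loose. Origin: centre of its underside
- dish: steel dish 128 mm wide, 16 mm high, holding two spare yellow screws, loose. Origin: centre of its underside
- beaker: glass beaker 76 mm wide, 95 mm high, loose. Origin: centre of its underside
- wash_bottle: white bottle with red cap, 64 mm wide, 150 mm high, loose. Origin: centre of its underside
Not all that is in view belongs to the job. What is meant by the driver is not blue, and is the smaller of those in its own colour.

How it is judged:
By the outcome, as a careful person would: the job done as asked, in the order asked, and still so for the second after the job is handed in, with the robot touching nothing.
It also fails if it takes over 72 s, if anything falls off the work surface, if the arm or the gripper's body presses on something with over 40 N, if the wrist force passes 120 N, or if a joint passes its speed limit or range.

## Working session

There is one attempt and no reset: what is moved stays moved. The work goes in short steps, Python scripts to look and compute and a shell command to move; the robot and the scene stay as the last step left them, time stands still between calls to the robot, and variables do not carry over. Pictures are saved under pics/ and viewed, about 8 in all and at most 12, crops included, and the job is handed in when it is done.

```bash
ls; mkdir -p pics; cat > h.py <<'E'
import numpy as np, cv2
from scipy.spatial.transform import Rotation as Ro
from bench import r, eyes
def cal(n, s=None):
    c=eyes.calibration(n); K=np.array([[c['fx'],0,c['cx']],[0,c['fy'],c['cy']],[0,0,1.]]); D=np.array(c['distortion'],float)
    if 'hand_eye' in c:
        s=s or r.read_state(); H=np.array(c['hand_eye']); T=np.eye(4); T[:3,:3]=Ro.from_quat(s['eef_rot']).as_matrix(); T[:3,3]=s['ee_pos']
        W=np.linalg.inv(T@H); R,t=W[:3,:3],W[:3,3]
    else: R,t=np.array(c['R']),np.array(c['t'])
    return K,D,R,t
def ray(C,uv):
    K,D,R,t=C; p=cv2.undistortPoints(np.array(uv,float).reshape(-1,1,2),K,D).reshape(-1,2)
    d=np.c_[p,np.ones(len(p))]@R; return -R.T@t, d
def onz(C,uv,z):
    o,d=ray(C,uv); return o+d*((z-o[2])/d[:,2])[:,None]
def px(C,X):
    K,D,R,t=C; return cv2.projectPoints(np.array(X,float).reshape(-1,1,3),cv2.Rodrigues(R)[0],t,K,D)[0].reshape(-1,2)
def tri(C1,a,C2,b):
    o1,d1=ray(C1,a);o2,d2=ray(C2,b);A=[]
    out=[]
    for e,f in zip(d1,d2):
        s=np.linalg.lstsq(np.c_[e,-f],o2-o1,rcond=None)[0]; P,Q=o1+s[0]*e,o2+s[1]*f; out.append([*((P+Q)/2),np.linalg.norm(P-Q)])
    return np.array(out)
E
python3 - <<'E'
from h import *
s=r.read_state(); print(s)
for n in ['scene','top','wrist']:
    im=eyes.camera(n); cv2.imwrite(f'pics/{n}0.png',im)
a=cv2.imread('pics/scene0.png');b=cv2.imread('pics/top0.png')
for n in ['scene','top']: C=cal(n); print(n,-C[2].T@C[3],C[2].round(2).tolist())
cv2.imwrite('pics/both.png',cv2.resize(np.vstack([a,b]),None,fx=.75,fy=.75,interpolation=cv2.INTER_AREA))
E
```

```text
pics
{'time': 0.0, 'joint_positions': array([-1.19659708,  0.33291416, -0.06469957,  1.46092872,  0.02163675,
        1.34989874, -0.088491  ]), 'joint_vel': array([-2.90858802e-05,  1.25797037e-03,  2.44277156e-04,  1.21175348e-03,
       -1.08631271e-03,  6.92334074e-04,  3.69959727e-04]), 'joint_torque': array([ 8.21116828e-05, -6.23238158e+01,  2.46609282e-02, -3.89910650e+01,
       -6.13791542e-02,  3.93967715e-02,  1.78787632e-04]), 'ee_pos': array([0.24141701, 0.57609424, 0.23273355]), 'eef_rot': array([ 1.97082221e-01,  9.80386695e-01, -7.20227187e-04, -9.28114420e-05]), 'ft_force': array([ 0.29480283, -0.4741516 , -0.02551729]), 'torque': array([ 0.04509328, -0.01470877,  0.03995911]), 'width': 0.08687626312881044}
scene [1.33679102 0.21510051 1.13088249] [[-0.29, 0.96, 0.01], [0.77, 0.25, -0.59], [-0.56, -0.16, -0.81]]
top [ 0.51473105 -0.01213916  0.89529463] [[0.01, -1.0, -0.01], [-1.0, -0.01, -0.04], [0.04, 0.01, -1.0]]
```

View pics/both.png

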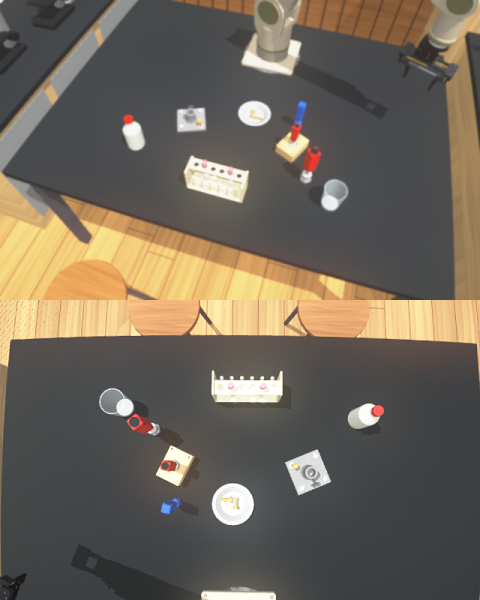

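The view shows three drivers. In the top picture, at full resolution: red in the wooden stand at about (227,220), a larger red one standing free at about (187,165), and a blue one at about (228,275). The red one in the stand fits: it is not blue and is the smaller of the reds. I'll confirm with an enlarged crop.

```bash
python3 - <<'E'
import cv2,numpy as np
a=cv2.imread('pics/scene0.png');b=cv2.imread('pics/top0.png')
c=lambda im,x,y,w,h,f:cv2.resize(im[y:y+h,x:x+w],None,fx=f,fy=f,interpolation=cv2.INTER_CUBIC)
L=np.vstack([c(b,160,130,100,75*1,4)[:300],c(b,370,190,100,75,4)])
L=np.vstack([c(b,170,145,100,75*2-50,4)[:, :][:300*1+100],])
q=[c(b,170,150,100,75,4),c(b,365,192,100,75,4),c(a,360,130,100,75,4),c(a,215,125,80,60,5)]
q=[cv2.resize(i,(400,300)) for i in q]
cv2.imwrite('pics/crops.png',np.vstack([np.hstack(q[:2]),np.hstack(q[2:])]))
E
```

```text
(no output)
```

View pics/crops.png

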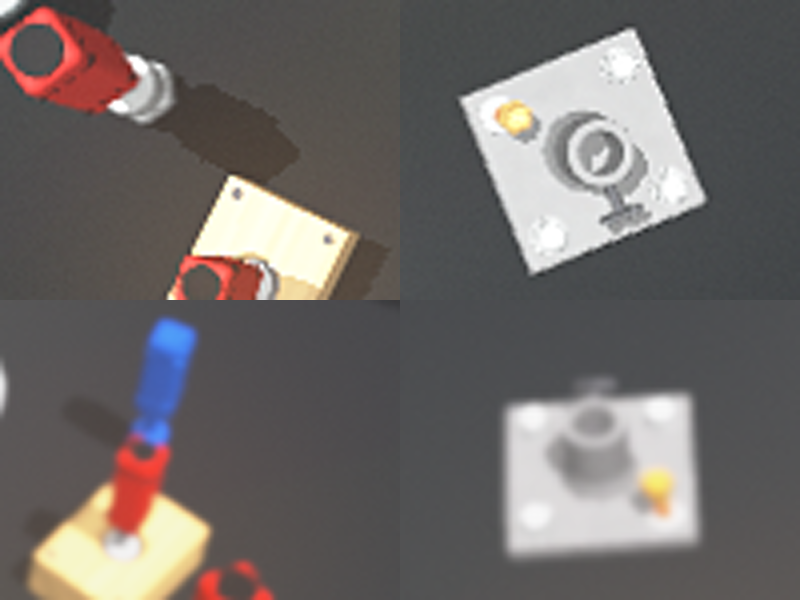

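Confirmed: the small red driver stands in the wooden block. The larger red one is free-standing, and the blue one is excluded. The yellow screw sits at the plate's left corner in the top view, at about (393,221). Now the coarse positions.

```bash
python3 - <<'E'
from h import *
a=cv2.imread('pics/scene0.png');b=cv2.imread('pics/top0.png')
S,T=cal('scene'),cal('top'); print(T[0])
pl=onz(T,[(380,216.2),(423.5,199),(441.5,242.5),(397.5,260)],.008); print('plate',pl.round(4).tolist(),pl.mean(0).round(4))
for i in range(4): d=pl[(i+1)%4]-pl[i]; print(np.linalg.norm(d).round(4),np.degrees(np.arctan2(d[1],d[0])).round(1))
hsv=cv2.cvtColor(b,cv2.COLOR_BGR2HSV)
w=cv2.inRange(hsv,(12,30,120),(35,200,255)); w[:,:190]=0;w[:180]=0;w[:,270:]=0;w[260:]=0
red=cv2.inRange(hsv,(0,130,60),(8,255,255))|cv2.inRange(hsv,(172,130,60),(180,255,255)); red[:195]=0;red[:,260:]=0
m=w|red; p=cv2.findNonZero(w); R=cv2.minAreaRect(p); print('wood',R); P=onz(T,cv2.boxPoints(R),.04);print(P.round(4).tolist(),P.mean(0))
for i in range(4): d=P[(i+1)%4]-P[i]; print(np.linalg.norm(d).round(4),np.degrees(np.arctan2(d[1],d[0])).round(1))
print('redbox',cv2.boundingRect(red))
print('handle top',onz(T,[(220.7,220)],.14),'socket',onz(T,[(236,219.5)],.035))
y=cv2.inRange(hsv,(18,90,120),(35,255,255)); ys=y[205:240,375:415]; M=cv2.moments(ys,True); print('yel',M['m10']/M['m00']+375,M['m01']/M['m00']+205,M['m00'],onz(T,[(M['m10']/M['m00']+375,M['m01']/M['m00']+205)],.038))
E
```

```text
[[380.92711815   0.         321.1211092 ]
 [  0.         380.92711815 201.47670526]
 [  0.           0.           1.        ]]
plate [[0.5174, -0.1405, 0.008], [0.5587, -0.2423, 0.008], [0.4576, -0.285, 0.008], [0.4161, -0.1821, 0.008]] [ 0.4874 -0.2125  0.008 ]
0.1098 -67.9
0.1097 -157.1
0.111 112.0
0.1095 22.3
wood ((233.2000274658203, 220.60000610351562), (35.77708435058594, 45.615779876708984), 26.56505012512207)
[[0.4743, 0.2539, 0.04], [0.5672, 0.2092, 0.04], [0.5319, 0.1356, 0.04], [0.4395, 0.1802, 0.04]] [0.50324717 0.19471245 0.04      ]
0.1032 -25.7
0.0817 -115.6
0.1026 154.2
0.0816 64.7
redbox (214, 214, 22, 14)
handle top [[0.50538148 0.19562164 0.14      ]] socket [[0.50571266 0.18938752 0.035     ]]
yel 392.9375 220.5625 32.0 [[ 0.50779612 -0.16543348  0.038     ]]
```

```bash
python3 - <<'E'
from h import *
print(np.round(eyes.calibration('wrist')['hand_eye'],3), eyes.calibration('wrist')['fx'])
T=cal('top');S=cal('scene')
print('bigred base',onz(T,[(209,171)],.02),'top if z',onz(T,[(180,163)],.2), onz(T,[(180,163)],.15))
print('blue',onz(T,[(228,275)],.1),'beaker',onz(T,[(167,143)],0.0))
a=cv2.imread('pics/scene0.png');b=cv2.imread('pics/top0.png')
# plate centre top of handle small: tri
print(tri(S,[(360+145/4,130+145/4)],T,[(220.7,220)]), tri(S,[(417,199)],T,[(180,163)]))
E
```

```text
[[-0.001 -0.968 -0.249  0.069]
 [ 1.    -0.001 -0.001 -0.   ]
 [ 0.    -0.249  0.968 -0.151]
 [ 0.     0.     0.     1.   ]] 293.2516619353736
bigred base [[0.61748243 0.25893844 0.02      ]] top if z [[0.61091657 0.25854401 0.2       ]] [[0.61783346 0.27800936 0.15      ]]
blue [[0.39002947 0.18905707 0.1       ]] beaker [[0.68693336 0.37021763 0.        ]]
[[0.50453098 0.19754957 0.14282098 0.00550114]] [[6.14391947e-01 2.68396389e-01 1.74794669e-01 7.86917947e-05]]
```

```bash
R='[0,0,0]'
python3 -m inch '{"translation": [[0.33,-0.48,0.25],[0.66,-0.95,0.5],[0.66,-0.95,0.5]], "rot": [[0,0,0],[0,0,0],[0,0,0]], "jaw": [87,87,87]}'
python3 -m inch '{"translation": [[0.33,-0.48,0],[0.66,-0.95,0],[0.66,-0.95,0]], "rot": [[0,0,0],[0,0,0],[0,0,0]], "jaw": [87,87,87]}'
python3 -m inch '{"translation": [[0.33,-0.48,0],[0.66,-0.95,0],[0.66,-0.95,0]], "rot": [[0,0,0],[0,0,0],[0,0,0]], "jaw": [87,87,87]}'
python3 -m inch '{"translation": [[0.33,-0.48,0],[0.66,-0.95,0],[0.66,-0.95,0],[0.66,-0.95,0]], "rot": [[0,0,0],[0,0,0],[0,0,0],[0,0,0]], "jaw": [87,87,87,87]}'
```

```text
time: 0.45
ee_pos: [0.3105, 0.4783, 0.2846]
eef_rot: [0.199, 0.98, -0.0, 0.001]
ft_force: [0.2, 0.5, 0.0]
width: 0.0873
time: 0.75
ee_pos: [0.3798, 0.3788, 0.2849]
eef_rot: [0.202, 0.979, -0.0, 0.001]
ft_force: [0.1, 1.0, 0.6]
width: 0.087
time: 1.05
ee_pos: [0.4484, 0.279, 0.285]
eef_rot: [0.205, 0.979, -0.001, 0.002]
ft_force: [0.1, 0.7, 0.4]
width: 0.087
time: 1.45
ee_pos: [0.5161, 0.18, 0.2848]
eef_rot: [0.208, 0.978, -0.001, 0.002]
ft_force: [0.2, 0.6, 0.4]
width: 0.087
```

```bash
python3 - <<'E'
from h import *
s=r.read_state(); im=eyes.camera('wrist'); cv2.imwrite('pics/w1.png',im)
C=cal('wrist',s); print(s['ee_pos'],s['eef_rot'],px(C,[.5045,.195,.14]),px(C,[.505,.19,.04]))
E
```

```text
[0.51610852 0.18003253 0.28478314] [ 0.20774575  0.97817913 -0.00146571  0.00226853] [[332.01041474 176.78328528]] [[326.65426841 165.58658506]]
```

View pics/w1.png

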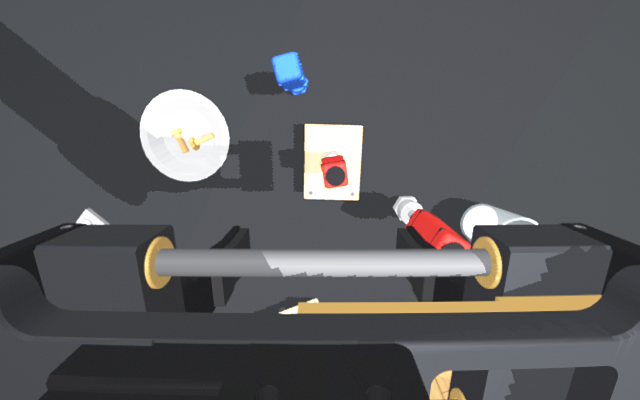

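The wrist view shows the red handle top at about (335,175) inside the block, which spans columns 304-363 and rows 124-200. The jaws line up with it to within a few degrees. I'll measure it enlarged.

```bash
python3 - <<'E'
from h import *
im=cv2.imread('pics/w1.png'); cv2.imwrite('pics/w1c.png',cv2.resize(im[115:210,295:375],None,fx=6,fy=6,interpolation=cv2.INTER_CUBIC))
E
```

```text
(no output)
```

View pics/w1c.png

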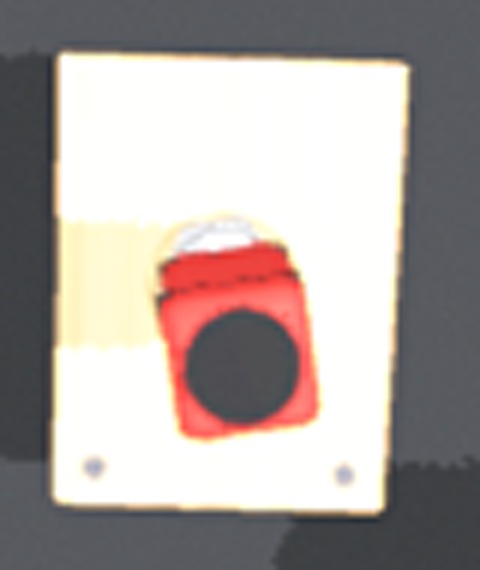

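```bash
python3 - <<'E'
from h import *
s=r.read_state(); s=dict(s); s['ee_pos']=np.array([0.51610852,0.18003253,0.28478314]); s['eef_rot']=[0.20774575,0.97817913,-0.00146571,0.00226853]
C=cal('wrist',s); f=lambda l:np.array(l,float)/6+[295,115]-[.42,.42]
print('top',onz(C,f([(242,366)]),.14).round(4))
def ed(a,b,z): P=onz(C,f([a,b]),z); d=P[1]-P[0]; print(np.linalg.norm(d[:2]).round(4),np.degrees(np.arctan2(d[1],d[0])).round(1))
ed((158,298),(182,438),.14);ed((298,275),(320,420),.14);ed((158,298),(298,275),.14);ed((182,438),(320,420),.14)
B=onz(C,f([(55,52),(410,64),(385,514),(52,504)]),.04);print(B.round(4).tolist(),B.mean(0))
ed((55,52),(410,64),.04);ed((55,52),(52,504),.04);ed((410,64),(385,514),.04)
print('hole',onz(C,f([(225,280)]),.04))
M=Ro.from_quat(s['eef_rot']).as_matrix(); print('tool y ang',np.degrees(np.arctan2(M[1,1],M[0,1])), 'z',M[:,2], 'x',M[:,0])
print(px(C,[[*onz(C,f([(242,366)]),.14)[0][:2],.04]])-[295,115])
E
```

```text
top [[0.5046 0.1982 0.14  ]]
0.0244 -14.4
0.0252 -14.4
0.0238 75.3
0.0238 73.6
[[0.4419, 0.1851, 0.04], [0.4758, 0.2549, 0.04], [0.5676, 0.2113, 0.04], [0.5339, 0.1416, 0.04]] [0.50479564 0.19821477 0.04      ]
0.0775 64.1
0.1017 -25.4
0.1016 -25.4
hole [[0.50260841 0.19905767 0.04      ]]
tool y ang 66.01907281917465 z [ 0.00382907 -0.00381001 -0.99998541] x [-0.91367311  0.40641846 -0.00504705]
[[37.07977749 47.82926565]]
```

Driver axis at (0.5046, 0.1982), handle sides at 75°. The block centre agrees at (0.5048, 0.1982). I'll turn +9°, centre over it and go down.

```bash
python3 -m inch '{"translation": [[-0.115,0.182,0],[-0.115,0.182,-0.3],[-0.115,0.182,-0.7],[-0.115,0.182,-0.9],[-0.115,0.182,-0.9],[-0.115,0.182,-0.9]], "rot": [[0.004,0.004,0.08],[0.004,0.004,0.15],[0.004,0.004,0.15],[0.004,0.004,0.15],[0.004,0.004,0.15],[0.004,0.004,0.15]], "jaw": [87,87,87,87,87,87]}' 15
python3 - <<'E'
from h import *
s=r.read_state(); M=Ro.from_quat(s['eef_rot']).as_matrix(); print(s['ee_pos'],M[:,2],np.degrees(np.arctan2(M[1,1],M[0,1])),s['joint_positions'])
d=Ro.from_matrix(M)
E
```

```text
time: 2.1
ee_pos: [0.5031, 0.2019, 0.1954]
eef_rot: [0.128, 0.992, 0.001, -0.001]
ft_force: [1.0, 0.5, 0.5]
width: 0.087
[0.50305871 0.20188754 0.19538508] [-9.78202467e-04  1.76194541e-03 -9.99997969e-01] 75.2874681593267 [-0.68020756  0.17189891  0.24105058  1.74725071 -0.0455098   1.22777752
  0.88675992]
```

```bash
python3 -m inch '{"translation": [[0.015,-0.037,-0.3],[0.015,-0.037,-0.7],[0.015,-0.037,-0.98],[0.015,-0.037,-0.98],[0.015,-0.037,-0.98]], "rot": [[0,0,0],[0,0,0],[0,0,0],[0,0,0],[0,0,0]], "jaw": [87,87,87,87,70]}' 15
python3 -m inch '{"translation": [[0,0,0],[0,0,0],[0,0,0],[0,0,0],[0,0,0],[0,0,0],[0,0,0],[0,0,0]], "rot": [[0,0,0],[0,0,0],[0,0,0],[0,0,0],[0,0,0],[0,0,0],[0,0,0],[0,0,0]], "jaw": [40,20,20,20,20,20,20,20]}' 40
```

```text
time: 2.6
ee_pos: [0.5054, 0.199, 0.0993]
eef_rot: [0.128, 0.992, 0.001, 0.0]
ft_force: [0.1, 0.6, 0.3]
width: 0.0836
time: 3.4
ee_pos: [0.5054, 0.1989, 0.0992]
eef_rot: [0.128, 0.992, 0.001, 0.0]
ft_force: [0.1, 0.8, -0.3]
width: 0.0259
```

```bash
python3 -m inch '{"translation": [[0,0,0.2],[0,0,0.5],[0,0,0.9],[0,0,0.95],[0,0,0.95]], "rot": [[0,0,0],[0,0,0],[0,0,0],[0,0,0],[0,0,0]], "jaw": [20,20,20,20,20]}'
python3 -m inch '{"translation": [[0.1,-0.3,0.1],[0.2,-0.6,0.1],[0.3,-0.97,0.1],[0.3,-0.97,0.1]], "rot": [[0,0,0],[0,0,0],[0,0,0],[0,0,0]], "jaw": [20,20,20,20]}'
python3 -m inch '{"translation": [[0.1,-0.3,0],[0.2,-0.6,0],[0.3,-0.97,0],[0.3,-0.97,0]], "rot": [[0,0,0],[0,0,0],[0,0,0],[0,0,0]], "jaw": [20,20,20,20]}'
python3 -m inch '{"translation": [[0,-0.3,0],[0,-0.6,0],[0,-0.9,0],[0,-0.9,0],[0,-0.9,0]], "rot": [[0,0,0],[0,0,0],[0,0,0],[0,0,0],[0,0,0]], "jaw": [20,20,20,20,20]}'
python3 - <<'E'
from h import *
s=r.read_state(); M=Ro.from_quat(s['eef_rot']).as_matrix(); print(s['ee_pos'],M[:,2],np.degrees(np.arctan2(M[1,1],M[0,1])),s['joint_positions'])
E
```

```text
time: 3.9
ee_pos: [0.5059, 0.1991, 0.1951]
eef_rot: [0.128, 0.992, 0.002, 0.001]
ft_force: [0.7, 0.6, -2.3]
width: 0.0257
time: 4.3
ee_pos: [0.5362, 0.0958, 0.2034]
eef_rot: [0.132, 0.991, 0.0, 0.0]
ft_force: [0.2, -0.4, -1.5]
width: 0.026
time: 4.7
ee_pos: [0.566, -0.0073, 0.2017]
eef_rot: [0.135, 0.991, -0.002, -0.001]
ft_force: [-0.1, 0.0, -1.8]
width: 0.0251
time: 5.2
ee_pos: [0.5653, -0.0972, 0.2003]
eef_rot: [0.136, 0.991, -0.002, -0.002]
ft_force: [-0.3, 0.9, -1.6]
width: 0.0263
[ 0.56532494 -0.09719687  0.20030099] [-0.00369997 -0.00272099 -0.99998945] 74.3801832174999 [-0.29856848  0.25055202  0.45759435  1.6672171  -0.11213189  1.25383967
  1.48018505]
```

```bash
python3 -m inch '{"translation": [[0,-0.3,-0.2],[0,-0.6,-0.5],[0,-0.82,-0.83],[0,-0.82,-0.83],[0,-0.82,-0.83]], "rot": [[0,0,0],[0,0,0],[0,0,0],[0,0,0],[0,0,0]], "jaw": [20,20,20,20,20]}'
python3 - <<'E'
from h import *
s=r.read_state(); im=eyes.camera('wrist'); cv2.imwrite('pics/w2.png',im); np.save('w2.npy',np.r_[s['ee_pos'],s['eef_rot']])
C=cal('wrist',s);p=px(C,[[.508,-.163,.038]])[0]; print(p,px(C,[[.508,-.163,.008]]))
x,y=map(int,p); x0,y0=max(x-60,0),max(y-45,0); print(x0,y0)
b=cv2.imread('pics/w2.png'); c=cv2.resize(b[y0:y0+90,x0:x0+120],None,fx=6.6,fy=6.6,interpolation=cv2.INTER_CUBIC); cv2.imwrite('pics/w2c.png',c)
E
```

```text
time: 5.7
ee_pos: [0.5649, -0.1777, 0.1161]
eef_rot: [0.136, 0.991, -0.001, -0.003]
ft_force: [1.3, 0.6, -1.1]
width: 0.0254
[321.68724253 138.95846678] [[321.92178703 137.56248267]]
261 93
```

View pics/w2c.png

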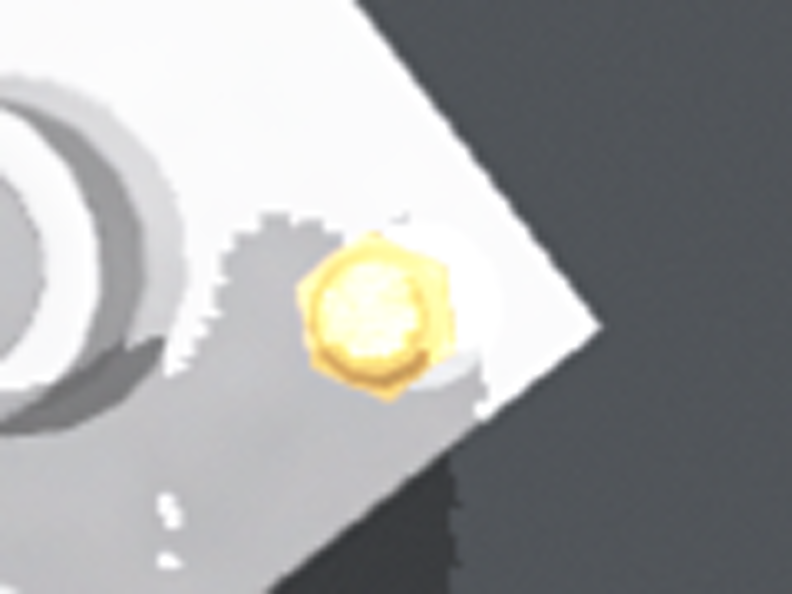

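```bash
python3 - <<'E'
from h import *
v=np.load('w2.npy'); C=cal('wrist',dict(ee_pos=v[:3],eef_rot=v[3:])); f=lambda l:(np.array(l,float)+.5)/6.6+[261,93]-.5
c=onz(C,f([(601,326),(355,0),(268,594)]),.008); e1=c[1]-c[0]; e2=c[2]-c[0]; a=[np.degrees(np.arctan2(e[1],e[0])) for e in(e1,e2)]; print('corner',c[0],a)
yaw=np.radians(np.mean([a[0]%90,a[1]%90])); u=lambda t:np.array([np.cos(t),np.sin(t)])
t=yaw
w=c[0][:2]
cands=[w-.017*(u(t)+u(t+np.pi/2))]; print('yaw',np.degrees(t),'pilot',cands)
hx=f([(375,233),(450,262),(455,347),(388,402),(312,365),(298,292)])
P=onz(C,hx,.036); m=P.mean(0); print('hexcentre',m); d=P-m; ang=np.degrees(np.arctan2(d[:,1],d[:,0])); print(np.linalg.norm(d,axis=1), ang%60, np.degrees(np.angle(np.exp(1j*np.radians(6*ang)).mean()))/6)
print('top',onz(C,f([(368,312)]),.0402))
pc=np.r_[cands[0],0]; h=onz(C,f([(368,312)]),.0402)[0]; 
print('lean vec mm',(h-pc)*1000, 'deg',np.degrees(np.arctan2(np.linalg.norm((h-pc)[:2]),.0402)))
print('washer px pred',(px(C,[[*cands[0],.009]])-[261,93])*6.6)
M=Ro.from_quat(v[3:]).as_matrix(); print('tool',M[:,2],np.degrees(np.arctan2(M[1,1],M[0,1])))
E
```

```text
corner [ 0.51858362 -0.13911028  0.008     ] [np.float64(-157.41750726332074), np.float64(-66.75503467537932)]
yaw 22.913729030649968 pilot [array([ 0.50954391, -0.16138771])]
hexcentre [ 0.50855359 -0.16606491  0.036     ]
[0.00965807 0.01040067 0.00952504 0.00994292 0.00975067 0.00999183] [47.33159101 51.93525003 53.0927277  49.87550742 49.05372338 57.4019549 ] -8.591844782729273
top [[ 0.50746061 -0.16706645  0.0402    ]]
lean vec mm [-2.0833026  -5.67874572 40.2       ] deg 8.557006244030475
washer px pred [[417.06890195 302.56319635]]
tool [-0.00611292 -0.00181457 -0.99997967] 74.42015823482645
```

Head top at about (0.508,-0.167,0.040), leaning about 8° towards -y. Screw flats lie at 21.4° mod 60. The handle's 90° symmetry leaves two possible recess clockings, so I'll first try the one needing +7° and check how deep the driver goes.

```bash
cat >> h.py <<'E'
PIV=np.array([.5095,-.1614,0]); L=.089
def ang(M): return np.degrees(np.arctan2(M[1,1],M[0,1]))
def info(L=L):
    s=r.read_state(); M=Ro.from_quat(s['eef_rot']).as_matrix(); up=-M[:,2]
    print('t',round(s['time'],2),'tcp',s['ee_pos'].round(4),'up',up.round(4),'yaw',ang(M).round(2),'mouth',(s['ee_pos']-up*L).round(4),'F',s['ft_force'].round(1),'T',s['torque'].round(2),'w',s['width'].round(4)); return s,M
def go(mouth,a,yaw,L=L):
    """deltas to bring mouth to point, driver axis a, jaw yaw (of level tool) deg"""
    s,M=info(L); a=np.array(a,float)/np.linalg.norm(a)
    y=np.radians(yaw); Y=np.array([np.cos(y),np.sin(y),0]); Z=np.array([0,0,-1.]); lev=np.c_[np.cross(Y,Z),Y,Z]
    c=np.cross([0,0,1],a); n=np.linalg.norm(c); tilt=Ro.from_rotvec(c/n*np.arcsin(n) if n>1e-9 else [0,0,0])
    Rt=tilt.as_matrix()@lev; rv=Ro.from_matrix(Rt@M.T).as_rotvec()
    d=np.array(mouth)+a*L-s['ee_pos']; print('trans',(d/.1).round(3),'rot',(rv/np.radians(60)).round(3))
E
python3 - <<'E'
from h import *
a=np.array([-1.6,-5.4,40.2]); a/=np.linalg.norm(a); h=np.array([.5079,-.1668,.0402])
go(h+a*.022,a,81.4)
E
```

```text
Traceback (most recent call last):
  File "h.py", line 31, in go
    s,M=info(L); a=np.array(a,float)/np.linalg.norm(a)
        ~~~~^^^
  File "h.py", line 28, in info
    print('t',round(s['time'],2),'tcp',s['ee_pos'].round(4),'up',up.round(4),'yaw',ang(M).round(2),'mouth',(s['ee_pos']-up*L).round(4),'F',s['ft_force'].round(1),'T',s['torque'].round(2),'w',s['width'].round(4)); return s,M
                                                                                                                                                                                               ^^^^^^^^^^^^^^^^
AttributeError: 'float' object has no attribute 'round'
```

```bash
sed -i "s/s\['width'\].round(4)/round(s['width'],4)/" h.py
python3 - <<'E'
from h import *
a=np.array([-1.6,-5.4,40.2]); a/=np.linalg.norm(a); h=np.array([.5079,-.1668,.0402])
go(h+a*.022,a,81.4)
E
```

```text
t 5.75 tcp [ 0.5658 -0.1773  0.1172] up [0.0041 0.0018 1.    ] yaw 74.48 mouth [ 0.5654 -0.1775  0.0282] F [ 0.3 -0.2 -1.1] T [ 0.04 -0.03 -0.  ] w 0.0259
trans [-0.623 -0.043  0.33 ] rot [ 0.127 -0.049  0.115]
```

```bash
python3 -m inch '{"translation": [[0,0,0.35],[-0.1,0,0.6],[-0.4,-0.03,0.6],[-0.62,-0.04,0.5],[-0.62,-0.04,0.33],[-0.62,-0.04,0.33],[-0.62,-0.04,0.33]], "rot": [[0,0,0],[0.04,-0.02,0.04],[0.08,-0.03,0.08],[0.127,-0.049,0.115],[0.127,-0.049,0.115],[0.127,-0.049,0.115],[0.127,-0.049,0.115]], "jaw": [20,20,20,20,20,20,20]}'
python3 - <<'E'
from h import *
a=np.array([-1.6,-5.4,40.2]); a/=np.linalg.norm(a); h=np.array([.5079,-.1668,.0402])
go(h+a*.003,a,81.4)
s=r.read_state(); im=eyes.camera('wrist'); cv2.imwrite('pics/w3.png',im); t=eyes.camera('top');cv2.imwrite('pics/t3.png',t);q=eyes.camera('scene');cv2.imwrite('pics/s3.png',q)
b=cv2.resize(im[60:210,220:420],(400,300)); c=cv2.resize(q[110:185,205:305],(400,300),interpolation=cv2.INTER_CUBIC)
cv2.imwrite('pics/v3.png',np.hstack([b,c]))
E
```

```text
time: 6.45
ee_pos: [0.5049, -0.1799, 0.1513]
eef_rot: [0.074, 0.995, 0.068, 0.015]
ft_force: [1.0, 0.7, -0.9]
width: 0.0258
t 6.45 tcp [ 0.5049 -0.1799  0.1513] up [-0.0402 -0.1331  0.9903] yaw 81.62 mouth [ 0.5084 -0.1681  0.0631] F [ 1.   0.7 -0.9] T [-0.18  0.04  0.04] w 0.0258
trans [-0.006  0.009 -0.2  ] rot [-0.     0.001 -0.002]
```

View pics/v3.png

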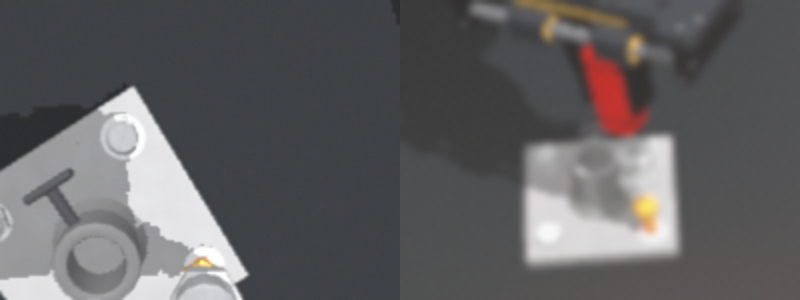

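The driver is tilted in line with the screw, and the yellow head is visible just under the socket at about (203,263) in the left half. Going down along its axis in steps.

```bash
python3 -m inch '{"translation": [[-0.006,0.009,-0.1],[-0.006,0.009,-0.2],[-0.006,0.009,-0.2],[-0.006,0.009,-0.2]], "rot": [[0,0,0],[0,0,0],[0,0,0],[0,0,0]], "jaw": [20,20,20,20]}'
python3 -m inch '{"translation": [[0,0.003,-0.02],[0.002,0.006,-0.05],[0.002,0.006,-0.05],[0.002,0.006,-0.05]], "rot": [[0,0,0],[0,0,0],[0,0,0],[0,0,0]], "jaw": [20,20,20,20]}'
python3 - <<'E'
from h import *
a=np.array([-1.6,-5.4,40.2]); a/=np.linalg.norm(a); h=np.array([.5079,-.1668,.0402])
go(h-a*.010,a,81.4)
E
```

```text
time: 7.0
ee_pos: [0.504, -0.1796, 0.1306]
eef_rot: [0.074, 0.995, 0.068, 0.015]
ft_force: [0.2, -0.3, -1.8]
width: 0.0258
time: 7.4
ee_pos: [0.5044, -0.179, 0.1258]
eef_rot: [0.074, 0.995, 0.068, 0.015]
ft_force: [0.9, 0.0, -0.7]
width: 0.0257
t 7.4 tcp [ 0.5044 -0.179   0.1258] up [-0.0397 -0.1327  0.9904] yaw 81.58 mouth [ 0.5079 -0.1672  0.0376] F [ 0.9  0.  -0.7] T [-0.07 -0.09 -0.02] w 0.0257
trans [ 0.004  0.017 -0.073] rot [ 0.     0.    -0.002]
```

```bash
python3 -m inch '{"translation": [[0.001,0.006,-0.01],[0.002,0.01,-0.02],[0.002,0.01,-0.02]], "rot": [[0,0,0],[0,0,0],[0,0,0]], "jaw": [20,20,20]}'
python3 -m inch '{"translation": [[0.001,0.006,-0.01],[0.002,0.006,-0.02],[0.002,0.006,-0.02]], "rot": [[0,0,0],[0,0,0],[0,0,0]], "jaw": [20,20,20]}'
```

```text
time: 7.7
ee_pos: [0.5051, -0.1787, 0.1248]
eef_rot: [0.074, 0.995, 0.068, 0.016]
ft_force: [-1.7, -0.4, 9.4]
width: 0.0259
time: 8.0
ee_pos: [0.5057, -0.1785, 0.1243]
eef_rot: [0.074, 0.995, 0.068, 0.017]
ft_force: [-4.0, -0.6, 13.2]
width: 0.0259
```

Contact about 3.5 mm down, with the force rising to 13 N. The hexes don't match, so it is the other clocking. Backing off and turning 30°.

```bash
python3 -m inch '{"translation": [[-0.005,-0.008,0.05],[-0.012,-0.012,0.1],[-0.012,-0.012,0.1]], "rot": [[0,0,0],[0,0,0],[0,0,0]], "jaw": [20,20,20]}'
python3 - <<'E'
from h import *
a=np.array([-1.6,-5.4,40.2]); a/=np.linalg.norm(a); h=np.array([.5079,-.1668,.0402])
go(h+a*.006,a,51.4)
E
```

```text
time: 8.3
ee_pos: [0.5047, -0.1799, 0.1349]
eef_rot: [0.074, 0.995, 0.068, 0.017]
ft_force: [0.6, 0.5, -1.2]
width: 0.0257
t 8.3 tcp [ 0.5047 -0.1799  0.1349] up [-0.0437 -0.1319  0.9903] yaw 81.55 mouth [ 0.5086 -0.1682  0.0467] F [ 0.6  0.5 -1.2] T [-0.25  0.08 -0.04] w 0.0257
trans [-0.005  0.005 -0.006] rot [ 0.022  0.07  -0.496]
```

```bash
python3 -m inch '{"translation": [[-0.005,0.005,0],[-0.005,0.005,0],[-0.005,0.005,0],[-0.005,0.005,0],[-0.005,0.005,0],[-0.005,0.005,0]], "rot": [[0.005,0.017,-0.125],[0.011,0.035,-0.25],[0.016,0.052,-0.37],[0.022,0.07,-0.496],[0.022,0.07,-0.496],[0.022,0.07,-0.496]], "jaw": [20,20,20,20,20,20]}'
python3 - <<'E'
from h import *
a=np.array([-1.6,-5.4,40.2]); a/=np.linalg.norm(a); h=np.array([.5079,-.1668,.0402])
go(h-a*.003,a,51.4)
E
```

```text
time: 8.9
ee_pos: [0.5042, -0.1793, 0.1347]
eef_rot: [0.328, 0.942, 0.069, -0.003]
ft_force: [0.5, 0.2, -1.5]
width: 0.0255
t 8.9 tcp [ 0.5042 -0.1793  0.1347] up [-0.0395 -0.133   0.9903] yaw 51.44 mouth [ 0.5077 -0.1674  0.0465] F [ 0.5  0.2 -1.5] T [-0.24  0.02 -0.  ] w 0.0255
trans [ 0.004  0.01  -0.093] rot [ 0.     0.001 -0.004]
```

```bash
python3 -m inch '{"translation": [[0.002,0.005,-0.05],[0.004,0.01,-0.1],[0.004,0.01,-0.1],[0.004,0.01,-0.1]], "rot": [[0,0,0],[0,0,0],[0,0,0],[0,0,0]], "jaw": [20,20,20,20]}'
python3 -m inch '{"translation": [[0.001,0.004,-0.01],[0.002,0.007,-0.02],[0.002,0.007,-0.02]], "rot": [[0,0,0],[0,0,0],[0,0,0]], "jaw": [20,20,20]}'
```

```text
time: 9.3
ee_pos: [0.5048, -0.1781, 0.1245]
eef_rot: [0.327, 0.942, 0.07, -0.003]
ft_force: [2.8, 0.5, -2.9]
width: 0.0257
time: 9.6
ee_pos: [0.505, -0.1774, 0.1223]
eef_rot: [0.327, 0.942, 0.069, -0.003]
ft_force: [2.2, 0.0, -2.1]
width: 0.0257
```

```bash
python3 -m inch '{"translation": [[0.001,0.002,-0.01],[0.001,0.003,-0.02],[0.001,0.003,-0.02]], "rot": [[0,0,0],[0,0,0],[0,0,0]], "jaw": [20,20,20]}'
python3 - <<'E'
from h import *
info()
E
```

```text
time: 9.9
ee_pos: [0.5051, -0.1772, 0.1202]
eef_rot: [0.327, 0.942, 0.069, -0.003]
ft_force: [2.1, -0.0, -2.2]
width: 0.0258
t 9.9 tcp [ 0.5051 -0.1772  0.1202] up [-0.0399 -0.1329  0.9903] yaw 51.49 mouth [ 0.5087 -0.1653  0.0321] F [ 2.1 -0.  -2.2] T [-0.25 -0.46 -0.1 ] w 0.0258
```

It slides over the hex freely. Continuing to the floor.

```bash
python3 -m inch '{"translation": [[0,0.002,-0.01],[0,0.003,-0.015],[0,0.003,-0.015]], "rot": [[0,0,0],[0,0,0],[0,0,0]], "jaw": [20,20,20]}'
python3 -m inch '{"translation": [[0,0.001,-0.005],[0,0.002,-0.01],[0,0.002,-0.01]], "rot": [[0,0,0],[0,0,0],[0,0,0]], "jaw": [20,20,20]}'
python3 - <<'E'
from h import *
info()
E
```

```text
time: 10.2
ee_pos: [0.5052, -0.1769, 0.1187]
eef_rot: [0.327, 0.942, 0.069, -0.003]
ft_force: [0.8, -1.2, -1.0]
width: 0.0258
time: 10.5
ee_pos: [0.5054, -0.1769, 0.1183]
eef_rot: [0.327, 0.942, 0.07, -0.003]
ft_force: [0.6, -0.5, 5.4]
width: 0.0262
t 10.5 tcp [ 0.5054 -0.1769  0.1183] up [-0.0406 -0.1327  0.9903] yaw 51.49 mouth [ 0.509  -0.1651  0.0301] F [ 0.6 -0.5  5.4] T [-0.13 -0.03  0.07] w 0.0262
```

Fully on: the recess floor is at z=0.040, which matches the leaning head's expected 0.0401. Now standing it up about the pivot.

```bash
python3 - <<'E'
from h import *
go([.5102,-.1605,.0305],[0,0,1],51.4)
E
```

```text
t 10.5 tcp [ 0.5054 -0.1769  0.1183] up [-0.0406 -0.1327  0.9903] yaw 51.49 mouth [ 0.509  -0.1651  0.0301] F [ 0.6 -0.5  5.4] T [-0.13 -0.03  0.07] w 0.0262
trans [0.048 0.164 0.012] rot [-0.127  0.039 -0.005]
```

```bash
python3 -m inch '{"translation": [[0.008,0.027,0.003],[0.016,0.055,0.006],[0.024,0.082,0.008],[0.032,0.109,0.01],[0.04,0.137,0.011],[0.048,0.164,0.012],[0.048,0.164,0.012],[0.048,0.164,0.012]], "rot": [[-0.021,0.006,0],[-0.042,0.013,0],[-0.063,0.02,-0.002],[-0.085,0.026,-0.003],[-0.106,0.032,-0.004],[-0.127,0.039,-0.005],[-0.127,0.039,-0.005],[-0.127,0.039,-0.005]], "jaw": [20,20,20,20,20,20,20,20]}'
python3 - <<'E'
from h import *
go([.5102,-.1605,.0305],[0,0,1],51.4)
E
```

```text
time: 11.3
ee_pos: [0.5094, -0.1622, 0.1196]
eef_rot: [0.331, 0.944, -0.001, -0.0]
ft_force: [-1.7, -5.8, 3.8]
width: 0.0259
t 11.3 tcp [ 0.5094 -0.1622  0.1196] up [0.001  0.0022 1.    ] yaw 51.33 mouth [ 0.5093 -0.1624  0.0306] F [-1.7 -5.8  3.8] T [-1.54  0.55 -0.01] w 0.0259
trans [ 0.008  0.017 -0.001] rot [ 0.002 -0.001  0.001]
```

```bash
python3 -m inch '{"translation": [[0.01,0.02,0],[0.013,0.035,0],[0.013,0.035,0],[0.013,0.035,0]], "rot": [[0,0,0],[0.002,-0.001,0],[0.002,-0.001,0],[0.002,-0.001,0]], "jaw": [20,20,20,20]}'
python3 - <<'E'
from h import *
go([.5102,-.1605,.0305],[0,0,1],51.4)
E
```

```text
time: 11.7
ee_pos: [0.5095, -0.1613, 0.1196]
eef_rot: [0.332, 0.943, -0.002, -0.0]
ft_force: [-1.8, -7.8, 3.1]
width: 0.0257
t 11.7 tcp [ 0.5095 -0.1613  0.1196] up [0.0017 0.003  1.    ] yaw 51.22 mouth [ 0.5093 -0.1616  0.0306] F [-1.8 -7.8  3.1] T [-2.32  0.8   0.05] w 0.0257
trans [ 0.007  0.008 -0.001] rot [ 0.003 -0.002  0.003]
```

Easing the side load, then lifting off to see how the screw really stands.

```bash
python3 -m inch '{"translation": [[-0.002,-0.006,0],[-0.002,-0.006,0]], "rot": [[0,0,0],[0,0,0]], "jaw": [20,20]}'
python3 -m inch '{"translation": [[0,0,0.05],[0,0,0.15],[0,0,0.3],[0.25,-0.05,0.4],[0.55,-0.12,0.4],[0.57,-0.15,0.4],[0.57,-0.15,0.15],[0.57,-0.15,0.0],[0.57,-0.15,0.0],[0.57,-0.15,0.0]], "rot": [[0,0,0],[0,0,0],[0,0,0],[0,0,0.1],[0,0,0.24],[0,0,0.38],[0,0,0.38],[0,0,0.38],[0,0,0.38],[0,0,0.38]], "jaw": [20,20,20,20,20,20,20,20,20,20]}'
python3 - <<'E'
from h import *
s,M=info(); im=eyes.camera('wrist'); s2,_=info(); cv2.imwrite('pics/w4.png',im); np.save('w4.npy',np.r_[s['ee_pos'],s['eef_rot']])
C=cal('wrist',s);p=px(C,[[.5095,-.162,.0405]])[0]; print(p)
x0,y0=int(p[0]-60),int(p[1]-45); print(x0,y0)
cv2.imwrite('pics/w4c.png',cv2.resize(im[y0:y0+90,x0:x0+120],None,fx=6.6,fy=6.6,interpolation=cv2.INTER_CUBIC))
E
```

```text
time: 11.9
ee_pos: [0.509, -0.1622, 0.1196]
eef_rot: [0.332, 0.943, -0.002, -0.0]
ft_force: [-0.4, -2.1, 1.4]
width: 0.0258
time: 12.9
ee_pos: [0.5659, -0.1769, 0.12]
eef_rot: [0.139, 0.99, -0.002, -0.0]
ft_force: [0.4, -0.6, -1.6]
width: 0.0256
t 12.9 tcp [ 0.5659 -0.1769  0.12  ] up [0.0013 0.0033 1.    ] yaw 73.98 mouth [ 0.5658 -0.1772  0.031 ] F [ 0.4 -0.6 -1.6] T [-0.01 -0.03 -0.03] w 0.0256
t 12.95 tcp [ 0.5663 -0.1771  0.1205] up [1.0e-04 3.5e-03 1.0e+00] yaw 73.99 mouth [ 0.5663 -0.1774  0.0315] F [ 1.  -0.1 -1.2] T [ 0.01 -0.03  0.02] w 0.0258
[321.55613716 139.00633617]
261 94
```

View pics/w4c.png

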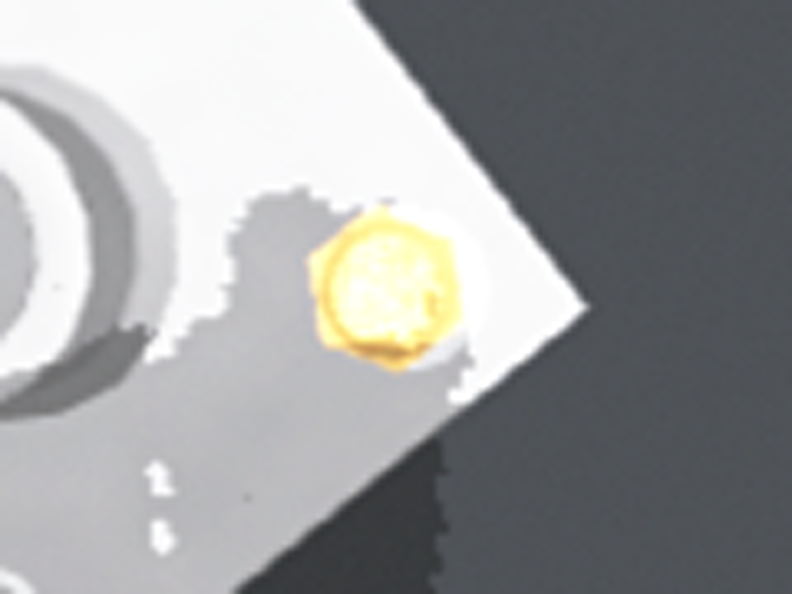

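```bash
cat > lean.py <<'E'
from h import *
def lean(im,v,x0,y0,cir,hexc,zt):
    C=cal('wrist',dict(ee_pos=v[:3],eef_rot=v[3:])); f=lambda l:(np.array(l,float).reshape(-1,2)+.5)/6.6+[x0,y0]-.5
    g=cv2.cvtColor(im,cv2.COLOR_BGR2GRAY).astype(float)[y0:y0+90,x0:x0+120]
    # upper edge: per row last bright->dark crossing at 160 ; lower edge: per column bottommost plate(>115)
    E1=[];E2=[]
    for y in range(3,42):
        row=g[y]; i=np.where((row[:-1]>160)&(row[1:]<=160))[0]
        if len(i): i=i[-1]; E1.append((x0+i+(row[i]-160)/(row[i]-row[i+1]),y0+y))
    for x in range(45,86):
        c=g[:,x]; i=np.where((c[:-1]>115)&(c[1:]<=115))[0]
        if len(i): i=i[-1]; E2.append((x0+x,y0+i+(c[i]-115)/(c[i]-c[i+1])))
    ln=[]
    for E in(E1,E2):
        P=onz(C,E,.008)[:,:2].astype(np.float32); vx,vy,px_,py_=cv2.fitLine(P,cv2.DIST_HUBER,0,1e-4,1e-4).ravel(); ln.append((np.array([px_,py_]),np.array([vx,vy]))); 
    (p,d),(q,e)=ln; k=np.linalg.solve(np.c_[d,-e],q-p); cor=p+k[0]*d
    a1,a2=[np.degrees(np.arctan2(w[1],w[0]))%90 for w in(d,e)]; t=np.radians((a1+a2)/2)
    pil=cor-.017*np.array([np.cos(t)-np.sin(t),np.sin(t)+np.cos(t)])
    top=onz(C,f(cir),zt)[0]; H=onz(C,f(hexc),zt-.004).mean(0)
    print('edges',a1.round(2),a2.round(2),'pilot',pil.round(4),'top',top.round(4),'off mm',((top[:2]-pil)*1e3).round(2),'hex off',((H[:2]-pil)*1e3).round(2),'upright at px',((px(C,[[*pil,zt]])-[x0,y0]+.5)*6.6-.5).round(0))
    return pil
E
python3 - <<'E'
from lean import *
lean(cv2.imread('pics/w2.png'),np.load('w2.npy'),261,93,(368,312),[(375,233),(450,262),(455,347),(388,402),(312,365),(298,292)],.0402)
lean(cv2.imread('pics/w4.png'),np.load('w4.npy'),261,94,(393,285),[(378,207),(457,240),(463,315),(398,372),(322,340),(308,265)],.0405)
E
```

```text
edges 22.5 21.91 pilot [ 0.51   -0.1611] top [ 0.5075 -0.1671  0.0402] off mm [-2.54 -6.01] hex off [-1.45 -5.  ] upright at px [[424. 319.]]
edges 22.48 21.84 pilot [ 0.51   -0.1611] top [ 0.5076 -0.1626  0.0405] off mm [-2.4  -1.49] hex off [-1.86 -2.36] upright at px [[411. 301.]]
```

The screw still leans about 4°: the head top is (-2.2,-2.0) mm from the pilot at (0.5100,-0.1611). The lag comes from the play plus the give of the grip. I'll refit with a firmer grip and push further.

```bash
python3 - <<'E'
from h import *
go([.5079,-.1628,.046],[0,0,1],51.4)
E
python3 -m inch '{"translation": [[0,0,0.25],[0,0,0.4],[-0.3,0.05,0.4],[-0.58,0.14,0.4],[-0.58,0.14,0.2],[-0.58,0.14,0.15],[-0.58,0.14,0.15]], "rot": [[0,0,0],[0,0,-0.1],[0,0,-0.24],[0,0,-0.38],[0,0,-0.38],[0,0,-0.38],[0,0,-0.38]], "jaw": [20,20,20,20,20,20,20]}' 60
python3 - <<'E'
from h import *
go([.5079,-.1628,.035],[0,0,1],51.4)
E
```

```text
t 12.95 tcp [ 0.5663 -0.1771  0.1205] up [1.0e-04 3.5e-03 1.0e+00] yaw 73.99 mouth [ 0.5663 -0.1774  0.0315] F [ 1.  -0.1 -1.2] T [ 0.01 -0.03  0.02] w 0.0258
trans [-0.584  0.143  0.145] rot [ 0.003 -0.001 -0.376]
time: 13.65
ee_pos: [0.5085, -0.1629, 0.1358]
eef_rot: [0.332, 0.943, -0.002, -0.0]
ft_force: [-0.4, -0.4, -1.7]
width: 0.0256
t 13.65 tcp [ 0.5085 -0.1629  0.1358] up [0.0016 0.0031 1.    ] yaw 51.24 mouth [ 0.5083 -0.1632  0.0468] F [-0.4 -0.4 -1.7] T [ 0.04 -0.01 -0.07] w 0.0256
trans [-0.006  0.001 -0.118] rot [ 0.003 -0.002  0.003]
```

```bash
python3 -m inch '{"translation": [[-0.006,0.001,-0.05],[-0.006,0.001,-0.1],[-0.006,0.001,-0.125],[-0.006,0.001,-0.125]], "rot": [[0.003,-0.002,0.003],[0.003,-0.002,0.003],[0.003,-0.002,0.003],[0.003,-0.002,0.003]], "jaw": [20,20,20,20]}'
python3 -m inch '{"translation": [[0,0,-0.02],[0,0,-0.04],[0,0,-0.045],[0,0,-0.045]], "rot": [[0,0,0],[0,0,0],[0,0,0],[0,0,0]], "jaw": [20,20,20,20]}'
python3 - <<'E'
from h import *
info()
E
```

```text
time: 14.05
ee_pos: [0.5081, -0.163, 0.123]
eef_rot: [0.33, 0.944, -0.0, 0.0]
ft_force: [0.8, -0.1, -2.4]
width: 0.0257
time: 14.45
ee_pos: [0.5086, -0.163, 0.1193]
eef_rot: [0.33, 0.944, 0.0, 0.001]
ft_force: [-0.6, 1.4, 7.4]
width: 0.0257
t 14.45 tcp [ 0.5086 -0.163   0.1193] up [-1.7e-03  2.0e-04  1.0e+00] yaw 51.41 mouth [ 0.5088 -0.1631  0.0303] F [-0.6  1.4  7.4] T [ 0.2   0.38 -0.02] w 0.0257
```

```bash
python3 -m inch '{"translation": [[0.015,0.018,0],[0.03,0.036,0],[0.04,0.05,0],[0.04,0.05,0],[0.04,0.05,0]], "rot": [[0.001,0.001,0],[0,0.002,0],[0,0.002,0],[0,0.002,0],[0,0.002,0]], "jaw": [20,20,20,20,20]}'
python3 - <<'E'
from h import *
info()
E
```

```text
time: 14.95
ee_pos: [0.5118, -0.1606, 0.1195]
eef_rot: [0.331, 0.944, -0.002, -0.0]
ft_force: [-3.5, -7.7, 3.8]
width: 0.0258
t 14.95 tcp [ 0.5118 -0.1606  0.1195] up [0.0016 0.0032 1.    ] yaw 51.32 mouth [ 0.5116 -0.1608  0.0305] F [-3.5 -7.7  3.8] T [-2.26  1.2  -0.04] w 0.0258
```

```bash
python3 -m inch '{"translation": [[0.01,0.03,0],[0.01,0.036,0],[0.01,0.038,0],[0.01,0.038,0]], "rot": [[0.003,-0.001,0],[0.003,-0.001,0],[0.003,-0.001,0],[0.003,-0.001,0]], "jaw": [20,20,20,20]}'
python3 - <<'E'
from h import *
info()
E
python3 -m inch '{"translation": [[-0.003,-0.006,0],[-0.003,-0.006,0]], "rot": [[0,0,0],[0,0,0]], "jaw": [20,20]}'
python3 -m inch '{"translation": [[0,0,0.05],[0,0,0.15],[0,0,0.3],[0.25,-0.05,0.4],[0.55,-0.12,0.4],[0.55,-0.15,0.4],[0.55,-0.15,0.15],[0.55,-0.15,0.0],[0.55,-0.15,0.0],[0.55,-0.15,0.0]], "rot": [[0,0,0],[0,0,0],[0,0,0],[0,0,0.1],[0,0,0.24],[0,0,0.38],[0,0,0.38],[0,0,0.38],[0,0,0.38],[0,0,0.38]], "jaw": [20,20,20,20,20,20,20,20,20,20]}'
cat > mask.py <<'E'
from lean import *
def yel(im,v,pil,lv=(0,0),show=1):
    C=cal('wrist',dict(ee_pos=v[:3],eef_rot=v[3:])); hsv=cv2.cvtColor(im,cv2.COLOR_BGR2HSV)
    m=cv2.inRange(hsv,(10,55,90),(38,255,255)); u=px(C,[[*pil,.036]])[0]; k=np.zeros_like(m); cv2.circle(k,tuple(int(i) for i in u),22,255,-1); m&=k
    c=max(cv2.findContours(m,cv2.RETR_EXTERNAL,cv2.CHAIN_APPROX_NONE)[0],key=cv2.contourArea); h=cv2.convexHull(c); M=cv2.moments(h); cen=np.array([M['m10'],M['m01']])/M['m00']
    # outline an upright head would have (hexagon at z 32 and 38 mm)
    P=[[pil[0]+.00981*np.cos(t),pil[1]+.00981*np.sin(t),z] for z in(.032,.038) for t in np.radians(51.4+60*np.arange(6))]
    e=cv2.convexHull(px(C,P).astype(np.float32)); N=cv2.moments(e); ec=np.array([N['m10'],N['m01']])/N['m00']
    w=(onz(C,[cen],.036)-onz(C,[ec],.036))[0,:2]*1e3
    print('area',M['m00'],N['m00'],'yellow-upright px',(cen-ec).round(2),'=> offset at 36mm, mm',w.round(2),'lean deg',np.degrees(np.hypot(*w)/36).round(2))
E
python3 - <<'E'
from mask import *
s,M=info(); im=eyes.camera('wrist'); cv2.imwrite('pics/w5.png',im); np.save('w5.npy',np.r_[s['ee_pos'],s['eef_rot']])
for n in (2,4,5):
    im=cv2.imread(f'pics/w{n}.png'); v=np.load(f'w{n}.npy'); 
    C=cal('wrist',dict(ee_pos=v[:3],eef_rot=v[3:])); p=px(C,[[.5095,-.162,.0405]])[0]; x0,y0=int(p[0]-60),int(p[1]-45)
    pil=lean(im,v,x0,y0,(393,285),[(393,285)],.0405); yel(im,v,pil)
im=im[y0:y0+90,x0:x0+120]; cv2.imwrite('pics/w5c.png',cv2.resize(im,None,fx=6.6,fy=6.6,interpolation=cv2.INTER_CUBIC))
E
```

```text
time: 15.35
ee_pos: [0.5119, -0.1596, 0.1196]
eef_rot: [0.332, 0.943, -0.002, -0.0]
ft_force: [-4.2, -8.3, 3.1]
width: 0.0254
t 15.35 tcp [ 0.5119 -0.1596  0.1196] up [0.0017 0.0035 1.    ] yaw 51.21 mouth [ 0.5118 -0.1599  0.0306] F [-4.2 -8.3  3.1] T [-2.67  1.11  0.08] w 0.0254
time: 15.55
ee_pos: [0.5115, -0.1605, 0.1195]
eef_rot: [0.332, 0.943, -0.002, -0.0]
ft_force: [-0.2, -2.1, 0.1]
width: 0.0253
time: 16.55
ee_pos: [0.5665, -0.1752, 0.12]
eef_rot: [0.139, 0.99, -0.002, 0.0]
ft_force: [0.5, -0.3, -0.3]
width: 0.0255
t 16.55 tcp [ 0.5665 -0.1752  0.12  ] up [5.0e-04 3.8e-03 1.0e+00] yaw 73.96 mouth [ 0.5665 -0.1756  0.031 ] F [ 0.5 -0.3 -0.3] T [-0.04  0.01 -0.02] w 0.0255
edges 22.55 21.82 pilot [ 0.51  -0.161] top [ 0.5071 -0.1624  0.0405] off mm [-2.88 -1.38] hex off [-2.75 -1.44] upright at px [[411. 306.]]
area 419.0 430.26356029650196 yellow-upright px [-7.24 -0.24] => offset at 36mm, mm [-1.69 -5.35] lean deg 8.94
edges 22.48 21.85 pilot [ 0.51   -0.1611] top [ 0.5076 -0.1626  0.0405] off mm [-2.39 -1.49] hex off [-2.26 -1.58] upright at px [[411. 301.]]
area 396.0 418.6786953440169 yellow-upright px [-4.08 -1.39] => offset at 36mm, mm [-1.92 -2.78] lean deg 5.38
edges 22.54 21.94 pilot [ 0.5099 -0.1611] top [ 0.5071 -0.1622  0.0405] off mm [-2.81 -1.12] hex off [-2.7  -1.24] upright at px [[409. 306.]]
area 386.5 419.25580222159624 yellow-upright px [-1.15  0.9 ] => offset at 36mm, mm [ 0.42 -1.06] lean deg 1.81
```

View pics/w5c.png

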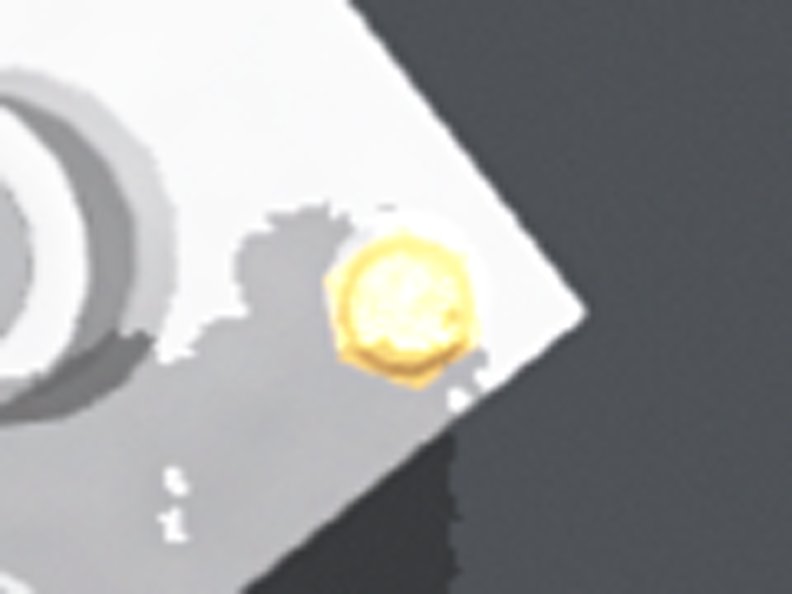

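Head outline spans about (325–480, 233–388), which is near concentric: about 1.8° of lean left, towards -y. I'll refit, add the last bit and then turn under weight.

```bash
python3 -m inch '{"translation": [[0,0,0.25],[0,0,0.4],[-0.3,0.05,0.4],[-0.56,0.138,0.4],[-0.56,0.138,0.2],[-0.56,0.138,0.15],[-0.56,0.138,0.15]], "rot": [[0,0,0],[0,0,-0.1],[0,0,-0.24],[0.003,-0.001,-0.376],[0.003,-0.001,-0.376],[0.003,-0.001,-0.376],[0.003,-0.001,-0.376]], "jaw": [20,20,20,20,20,20,20]}'
python3 - <<'E'
from h import *
go([.5101,-.1617,.031],[0,0,1],51.4)
E
```

```text
time: 17.3
ee_pos: [0.511, -0.1614, 0.1357]
eef_rot: [0.33, 0.944, -0.0, 0.0]
ft_force: [-0.4, 0.1, -1.4]
width: 0.0256
t 17.3 tcp [ 0.511  -0.1614  0.1357] up [-4.0e-04  1.1e-03  1.0e+00] yaw 51.46 mouth [ 0.5111 -0.1615  0.0467] F [-0.4  0.1 -1.4] T [-0.03  0.04 -0.01] w 0.0256
trans [-0.009 -0.003 -0.157] rot [ 0.001  0.    -0.001]
```

```bash
python3 -m inch '{"translation": [[-0.009,-0.003,-0.05],[-0.009,-0.003,-0.1],[-0.009,-0.003,-0.15],[-0.009,-0.003,-0.165],[-0.009,-0.003,-0.165]], "rot": [[0,0,0],[0,0,0],[0,0,0],[0,0,0],[0,0,0]], "jaw": [20,20,20,20,20]}'
python3 - <<'E'
from h import *
go([.5116,-.1591,.0305],[0,0,1],51.4)
E
```

```text
time: 17.8
ee_pos: [0.5104, -0.1619, 0.1195]
eef_rot: [0.33, 0.944, -0.0, 0.001]
ft_force: [0.3, -0.5, 2.2]
width: 0.0259
t 17.8 tcp [ 0.5104 -0.1619  0.1195] up [-8.0e-04  1.1e-03  1.0e+00] yaw 51.45 mouth [ 0.5105 -0.162   0.0305] F [ 0.3 -0.5  2.2] T [0.2  0.16 0.02] w 0.0259
trans [ 0.012  0.028 -0.   ] rot [ 0.001  0.001 -0.001]
```

```bash
python3 -m inch '{"translation": [[0,0.02,0],[0,0.035,0],[0,0.05,0],[0,0.05,0],[0,0.05,0]], "rot": [[0,0,0],[0,0,0],[0,0,0],[0,0,0],[0,0,0]], "jaw": [20,20,20,20,20]}'
python3 - <<'E'
from h import *
info()
E
```

```text
time: 18.3
ee_pos: [0.5103, -0.1588, 0.1198]
eef_rot: [0.331, 0.944, -0.002, 0.001]
ft_force: [-0.8, -6.1, 0.4]
width: 0.0255
t 18.3 tcp [ 0.5103 -0.1588  0.1198] up [-0.0012  0.0037  1.    ] yaw 51.38 mouth [ 0.5104 -0.1591  0.0308] F [-0.8 -6.1  0.4] T [-2.05  0.15  0.02] w 0.0255
```

```bash
python3 -m inch '{"translation": [[0,-0.01,0],[0,-0.018,-0.005],[0,-0.018,-0.012],[0,-0.018,-0.012]], "rot": [[-0.001,0.001,0],[-0.003,0.001,0],[-0.003,0.001,0],[-0.003,0.001,0]], "jaw": [20,20,20,20]}'
python3 - <<'E'
from h import *
info()
E
```

```text
time: 18.7
ee_pos: [0.5106, -0.1604, 0.1192]
eef_rot: [0.331, 0.944, -0.003, 0.001]
ft_force: [-3.0, 0.9, 7.6]
width: 0.0258
t 18.7 tcp [ 0.5106 -0.1604  0.1192] up [-7.0e-04  6.5e-03  1.0e+00] yaw 51.4 mouth [ 0.5107 -0.1609  0.0302] F [-3.   0.9  7.6] T [-0.04  0.86 -0.04] w 0.0258
```

Side forces are small and the weight is about 9 N. Now the clockwise turn in stages, following the sink.

```bash
python3 -m inch '{"translation": [[-0.002,0,-0.008],[-0.003,0,-0.008],[-0.003,0,-0.009],[-0.003,0,-0.009],[-0.003,0,-0.010],[-0.003,0,-0.010],[-0.003,0,-0.011],[-0.003,0,-0.011],[-0.003,0,-0.011]], "rot": [[0.002,0,-0.05],[0.004,0,-0.1],[0.006,0,-0.15],[0.006,0,-0.2],[0.006,0,-0.25],[0.006,0,-0.3],[0.006,0,-0.35],[0.006,0,-0.4],[0.006,0,-0.4]], "jaw": [20,20,20,20,20,20,20,20,20]}'
python3 - <<'E'
from h import *
info()
E
```

```text
time: 19.6
ee_pos: [0.5109, -0.1604, 0.119]
eef_rot: [0.52, 0.854, 0.0, 0.0]
ft_force: [-2.6, 0.1, 8.5]
width: 0.0258
t 19.6 tcp [ 0.5109 -0.1604  0.119 ] up [-5.e-04  2.e-04  1.e+00] yaw 27.31 mouth [ 0.5109 -0.1604  0.03  ] F [-2.6  0.1  8.5] T [-0.31  0.71  0.08] w 0.0258
```

```bash
python3 -m inch '{"translation": [[-0.003,0,-0.008],[-0.005,0,-0.008],[-0.005,0,-0.009],[-0.005,0,-0.009],[-0.005,0,-0.010],[-0.005,0,-0.010],[-0.005,0,-0.011],[-0.005,0,-0.011],[-0.005,0,-0.012],[-0.005,0,-0.012],[-0.005,0,-0.012]], "rot": [[0,0,-0.05],[0,0,-0.1],[0,0,-0.15],[0,0,-0.2],[0,0,-0.25],[0,0,-0.3],[0,0,-0.35],[0,0,-0.4],[0,0,-0.45],[0,0,-0.5],[0,0,-0.5]], "jaw": [20,20,20,20,20,20,20,20,20,20,20]}'
python3 - <<'E'
from h import *
info()
E
```

```text
time: 20.7
ee_pos: [0.511, -0.1604, 0.1186]
eef_rot: [0.724, 0.69, 0.0, 0.001]
ft_force: [-1.3, -0.5, 10.1]
width: 0.0255
t 20.7 tcp [ 0.511  -0.1604  0.1186] up [-1.6e-03  5.0e-04  1.0e+00] yaw -2.77 mouth [ 0.5111 -0.1604  0.0296] F [-1.3 -0.5 10.1] T [-0.37  0.7   0.05] w 0.0255
```

```bash
python3 -m inch '{"translation": [[-0.003,0,-0.008],[-0.003,0,-0.008],[-0.003,0,-0.008],[-0.003,0,-0.009],[-0.003,0,-0.009],[-0.003,0,-0.010],[-0.003,0,-0.010],[-0.003,0,-0.011],[-0.003,0,-0.011],[-0.003,0,-0.012],[-0.003,0,-0.012]], "rot": [[0,0.001,-0.05],[0,0.001,-0.1],[0,0.001,-0.15],[0,0.001,-0.2],[0,0.001,-0.25],[0,0.001,-0.3],[0,0.001,-0.35],[0,0.001,-0.4],[0,0.001,-0.45],[0,0.001,-0.5],[0,0.001,-0.5]], "jaw": [20,20,20,20,20,20,20,20,20,20,20]}'
python3 -m inch '{"translation": [[-0.002,0,-0.008],[-0.002,0,-0.008],[-0.002,0,-0.009],[-0.002,0,-0.009],[-0.002,0,-0.010],[-0.002,0,-0.010],[-0.002,0,-0.010]], "rot": [[0,0,-0.06],[0,0,-0.12],[0,0,-0.18],[0,0,-0.24],[0,0,-0.3],[0,0,-0.35],[0,0,-0.35]], "jaw": [20,20,20,20,20,20,20]}'
python3 - <<'E'
from h import *
info()
E
```

```text
time: 21.8
ee_pos: [0.5112, -0.1604, 0.1183]
eef_rot: [0.878, 0.478, 0.0, 0.001]
ft_force: [-2.7, -1.0, 9.3]
width: 0.0252
time: 22.5
ee_pos: [0.5114, -0.1605, 0.118]
eef_rot: [0.951, 0.31, 0.0, 0.001]
ft_force: [-3.8, -0.8, 9.9]
width: 0.0257
t 22.5 tcp [ 0.5114 -0.1605  0.118 ] up [-0.0013  0.0014  1.    ] yaw -53.93 mouth [ 0.5115 -0.1606  0.029 ] F [-3.8 -0.8  9.9] T [-0.36  1.06  0.14] w 0.0257
```

Hand turned 105°, and the sink of about 1.2 mm implies roughly 95° at the screw. Easing the side load, backing off within the play, then lifting and checking.

```bash
python3 -m inch '{"translation": [[-0.006,0,0],[-0.01,0,0.002],[-0.01,0,0.003]], "rot": [[0,0,0.02],[0,0,0.05],[0,0,0.05]], "jaw": [20,20,20]}'
python3 - <<'E'
from h import *
info()
E
python3 -m inch '{"translation": [[0,0,0.05],[0,0,0.15],[0,0,0.3],[0.1,-0.03,0.4],[0.25,-0.06,0.4],[0.4,-0.1,0.4],[0.55,-0.14,0.4],[0.55,-0.14,0.4],[0.55,-0.14,0.4],[0.55,-0.14,0.4]], "rot": [[0,0,0],[0,0,0],[0,0,0],[0,0,0.14],[0,0,0.28],[0,0,0.42],[0,0,0.56],[0,0,0.7],[0,0,0.84],[0,0,0.98]], "jaw": [20,20,20,20,20,20,20,20,20,20]}'
python3 - <<'E'
from h import *
go([.5663,-.1772,.031],[0,0,1],74)
E
```

```text
time: 22.8
ee_pos: [0.5106, -0.1604, 0.1184]
eef_rot: [0.942, 0.335, 0.001, 0.001]
ft_force: [0.4, -0.8, 2.3]
width: 0.0257
t 22.8 tcp [ 0.5106 -0.1604  0.1184] up [-0.002   0.0014  1.    ] yaw -50.84 mouth [ 0.5108 -0.1606  0.0294] F [ 0.4 -0.8  2.3] T [-0.47 -0.03  0.  ] w 0.0257
time: 23.8
ee_pos: [0.5658, -0.1744, 0.1596]
eef_rot: [0.654, 0.756, 0.001, 0.001]
ft_force: [-0.3, 0.0, -1.5]
width: 0.0255
t 23.8 tcp [ 0.5658 -0.1744  0.1596] up [-2.5e-03 -9.0e-04  1.0e+00] yaw 8.3 mouth [ 0.566  -0.1743  0.0706] F [-0.3  0.  -1.5] T [-0.12  0.11  0.  ] w 0.0255
trans [ 0.005 -0.028 -0.396] rot [-0.002  0.002  1.095]
```

```bash
python3 -m inch '{"translation": [[0,0,0],[0,0,0],[0,0,0],[0,0,-0.1],[0.005,-0.02,-0.2],[0.005,-0.03,-0.3],[0.005,-0.03,-0.4],[0.005,-0.03,-0.4],[0.005,-0.03,-0.4]], "rot": [[0,0,0.14],[0,0,0.28],[0,0,0.42],[0,0,0.56],[0,0,0.7],[0,0,0.84],[0,0,0.98],[0,0,1],[0,0,1]], "jaw": [20,20,20,20,20,20,20,20,20]}'
python3 - <<'E'
from mask import *
s,M=info(); im=eyes.camera('wrist'); cv2.imwrite('pics/w6.png',im); np.save('w6.npy',np.r_[s['ee_pos'],s['eef_rot']])
v=np.load('w6.npy'); C=cal('wrist',s); p=px(C,[[.5095,-.162,.0395]])[0]; x0,y0=int(p[0]-60),int(p[1]-45); print(x0,y0)
pil=lean(im,v,x0,y0,(393,285),[(393,285)],.0395); yel(im,v,pil)
cv2.imwrite('pics/w6c.png',cv2.resize(im[y0:y0+90,x0:x0+120],None,fx=6.6,fy=6.6,interpolation=cv2.INTER_CUBIC))
E
```

```text
time: 24.7
ee_pos: [0.5665, -0.1774, 0.1206]
eef_rot: [0.19, 0.982, 0.001, 0.0]
ft_force: [-0.0, 0.2, -1.2]
width: 0.0259
t 24.7 tcp [ 0.5665 -0.1774  0.1206] up [-0.001  -0.0025  1.    ] yaw 68.11 mouth [ 0.5666 -0.1772  0.0316] F [-0.   0.2 -1.2] T [ 0.02  0.01 -0.  ] w 0.0259
253 93
edges 22.59 22.2 pilot [ 0.5099 -0.1612] top [ 0.5072 -0.1624  0.0395] off mm [-2.72 -1.11] hex off [-2.64 -1.29] upright at px [[411. 303.]]
area 361.0 417.75398052320816 yellow-upright px [ 0.12 -0.32] => offset at 36mm, mm [-0.2   0.18] lean deg 0.43
```

View pics/w6c.png

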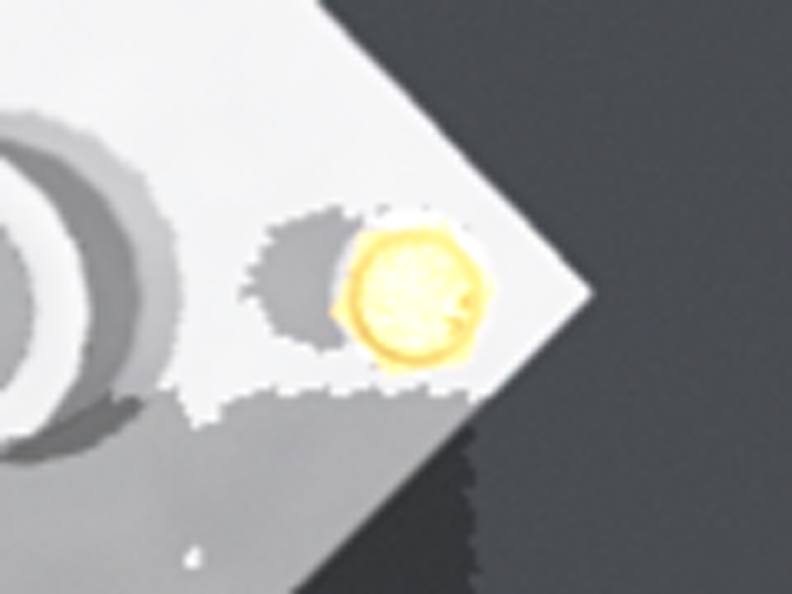

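```bash
python3 - <<'E'
from h import *
def hx(n,x0,y0,pts,z):
    v=np.load(f'w{n}.npy'); C=cal('wrist',dict(ee_pos=v[:3],eef_rot=v[3:])); P=onz(C,(np.array(pts,float)+.5)/6.6+[x0,y0]-.5,z)[:,:2]; d=P-P.mean(0)
    a=np.degrees(np.arctan2(d[:,1],d[:,0])); print(n,P.mean(0).round(4),(a%60).round(1),np.degrees(np.angle(np.exp(6j*np.radians(a)).mean()))/6%60)
hx(2,261,93,[(375,233),(450,262),(455,347),(388,402),(312,365),(298,292)],.036)
p=px(cal('wrist',dict(ee_pos=np.load('w5.npy')[:3],eef_rot=np.load('w5.npy')[3:])),[[.5095,-.162,.0405]])[0]
hx(5,int(p[0]-60),int(p[1]-45),[(405,233),(468,260),(480,335),(416,388),(343,355),(327,283)],.036)
hx(6,253,93,[(332,312),(362,232),(458,225),(494,292),(470,360),(388,374)],.036)
E
```

```text
2 [ 0.5085 -0.1662] [47.3 51.9 53.1 49.9 49.1 57.4] 51.408071680067025
5 [ 0.5104 -0.1617] [44.9 52.1 55.  50.8 49.1 55.8] 51.31747429137745
6 [ 0.5099 -0.1605] [16.2 17.7  8.7 13.5 19.4 15.9] 15.296942107576427
```

Upright to within about 0.5–1°, with the hex corners moved 51.3°→15.3° (mod 60), meaning the screw turned about 96° clockwise. Taking the driver back to the stand.

```bash
python3 -m inch '{"translation": [[0,0,0.3],[0,0,0.6],[0,0.2,0.82],[0,0.6,0.82],[0,0.95,0.82],[0,0.95,0.82]], "rot": [[0,0,0],[0,0,0],[0,0,0.05],[0,0,0.1],[0,0,0.11],[0,0,0.11]], "jaw": [20,20,20,20,20,20]}'
python3 -m inch '{"translation": [[-0.05,0.35,0],[-0.1,0.7,0],[-0.15,1,0],[-0.15,1,0]], "rot": [[0,0,0],[0,0,0],[0,0,0],[0,0,0]], "jaw": [20,20,20,20]}'
python3 -m inch '{"translation": [[-0.1,0.35,0],[-0.2,0.7,0],[-0.3,1,0],[-0.3,1,0]], "rot": [[0,0,0],[0,0,0],[0,0,0],[0,0,0]], "jaw": [20,20,20,20]}'
python3 - <<'E'
from h import *
go([.5054,.1989,.10],[0,0,1],75.2)
E
```

```text
time: 25.35
ee_pos: [0.5674, -0.0761, 0.2037]
eef_rot: [0.131, 0.991, 0.003, 0.001]
ft_force: [-0.5, -0.4, -1.8]
width: 0.0259
time: 25.75
ee_pos: [0.552, 0.0289, 0.2044]
eef_rot: [0.129, 0.992, 0.004, 0.001]
ft_force: [0.1, 0.7, -1.1]
width: 0.0257
time: 26.15
ee_pos: [0.5209, 0.1333, 0.205]
eef_rot: [0.128, 0.992, 0.005, 0.001]
ft_force: [-0.2, -0.4, -2.5]
width: 0.0256
t 26.15 tcp [0.5209 0.1333 0.205 ] up [-0.0024 -0.0094  1.    ] yaw 75.35 mouth [0.5211 0.1341 0.116 ] F [-0.2 -0.4 -2.5] T [ 0.01 -0.02 -0.04] w 0.0256
trans [-0.155  0.656 -0.16 ] rot [-0.009  0.002 -0.002]
```

```bash
python3 -m inch '{"translation": [[-0.08,0.3,0],[-0.155,0.65,0],[-0.155,0.65,-0.2],[-0.155,0.65,-0.4],[-0.155,0.65,-0.4],[-0.155,0.65,-0.4]], "rot": [[-0.009,0.002,-0.002],[-0.009,0.002,-0.002],[-0.009,0.002,-0.002],[-0.009,0.002,-0.002],[-0.009,0.002,-0.002],[-0.009,0.002,-0.002]], "jaw": [20,20,20,20,20,20]}'
python3 - <<'E'
from h import *
go([.5054,.1989,.012],[0,0,1],75.2)
E
```

```text
time: 26.75
ee_pos: [0.506, 0.1973, 0.1657]
eef_rot: [0.13, 0.992, -0.0, 0.0]
ft_force: [-0.9, -0.4, -1.0]
width: 0.0256
t 26.75 tcp [0.506  0.1973 0.1657] up [-6.e-04  4.e-04  1.e+00] yaw 75.08 mouth [0.506  0.1973 0.0767] F [-0.9 -0.4 -1. ] T [ 0.01 -0.07 -0.01] w 0.0256
trans [-0.006  0.016 -0.647] rot [0.    0.001 0.002]
```

```bash
python3 -m inch '{"translation": [[-0.006,0.012,-0.2],[-0.006,0.012,-0.4],[-0.006,0.012,-0.55],[-0.006,0.012,-0.62],[-0.006,0.012,-0.62]], "rot": [[0,0,0],[0,0,0],[0,0,0],[0,0,0],[0,0,0]], "jaw": [20,20,20,20,20]}'
python3 -m inch '{"translation": [[0,0,-0.02],[0,0,-0.04],[0,0,-0.04]], "rot": [[0,0,0],[0,0,0],[0,0,0]], "jaw": [20,20,20]}'
python3 - <<'E'
from h import *
info()
E
```

```text
time: 27.25
ee_pos: [0.5057, 0.1982, 0.104]
eef_rot: [0.13, 0.991, -0.0, 0.0]
ft_force: [-1.0, 0.5, -2.3]
width: 0.0255
time: 27.55
ee_pos: [0.5059, 0.1982, 0.1004]
eef_rot: [0.13, 0.991, -0.0, 0.001]
ft_force: [-0.6, -0.2, -1.9]
width: 0.0259
t 27.55 tcp [0.5059 0.1982 0.1004] up [-1.2e-03  2.0e-04  1.0e+00] yaw 75.02 mouth [0.506  0.1982 0.0114] F [-0.6 -0.2 -1.9] T [-0.01  0.09 -0.03] w 0.0259
```

Inside the hole, about 1 mm above its floor. Touching down and releasing.

```bash
python3 -m inch '{"translation": [[0,0,-0.01],[0,0,-0.017],[0,0,-0.017]], "rot": [[0,0,0],[0,0,0],[0,0,0]], "jaw": [20,20,20]}'
python3 -m inch '{"translation": [[0,0,0],[0,0,0],[0,0,0],[0,0,0],[0,0,0],[0,0,0],[0,0,0]], "rot": [[0,0,0],[0,0,0],[0,0,0],[0,0,0],[0,0,0],[0,0,0],[0,0,0]], "jaw": [30,40,60,87,87,87,87]}'
python3 -m inch '{"translation": [[0,0,0.2],[0,0,0.5],[0,0,0.9],[0,0,1],[0,0,1],[0,0,1]], "rot": [[0,0,0],[0,0,0],[0,0,0],[0,0,0],[0,0,0],[0,0,0]], "jaw": [87,87,87,87,87,87]}'
python3 -m inch '{"translation": [[0.1,-0.15,0.3],[0.15,-0.25,0.8],[0.15,-0.25,0.9],[0.15,-0.25,0.9],[0.15,-0.25,0.9]], "rot": [[0,0,0],[0,0,0],[0,0,0],[0,0,0],[0,0,0]], "jaw": [87,87,87,87,87]}'
python3 - <<'E'
from h import *
info()
w=eyes.camera('wrist');t=eyes.camera('top');q=eyes.camera('scene')
c=lambda im,x,y,w,h:cv2.resize(im[y:y+h,x:x+w],(400,300),interpolation=cv2.INTER_CUBIC)
cv2.imwrite('pics/fin.png',np.vstack([np.hstack([c(w,160,40,320,240),c(t,365,192,100,75)]),np.hstack([c(q,360,130,100,75),c(q,215,125,80,60)])]))
E
```

```text
time: 27.85
ee_pos: [0.5061, 0.1984, 0.0991]
eef_rot: [0.13, 0.991, 0.0, 0.001]
ft_force: [-1.5, -1.0, 2.5]
width: 0.0257
time: 28.55
ee_pos: [0.5061, 0.1984, 0.0991]
eef_rot: [0.13, 0.991, 0.0, 0.001]
ft_force: [0.6, -0.3, -0.2]
width: 0.07
time: 29.15
ee_pos: [0.5057, 0.1982, 0.1981]
eef_rot: [0.13, 0.991, -0.0, 0.0]
ft_force: [0.3, 0.3, 0.5]
width: 0.0872
time: 29.65
ee_pos: [0.5199, 0.1734, 0.286]
eef_rot: [0.13, 0.992, -0.001, -0.001]
ft_force: [0.3, -0.1, -0.0]
width: 0.0871
t 29.65 tcp [0.5199 0.1734 0.286 ] up [0.0019 0.0015 1.    ] yaw 75.05 mouth [0.5198 0.1733 0.197 ] F [ 0.3 -0.1 -0. ] T [-0.02  0.01  0.03] w 0.0871
```

View pics/fin.png

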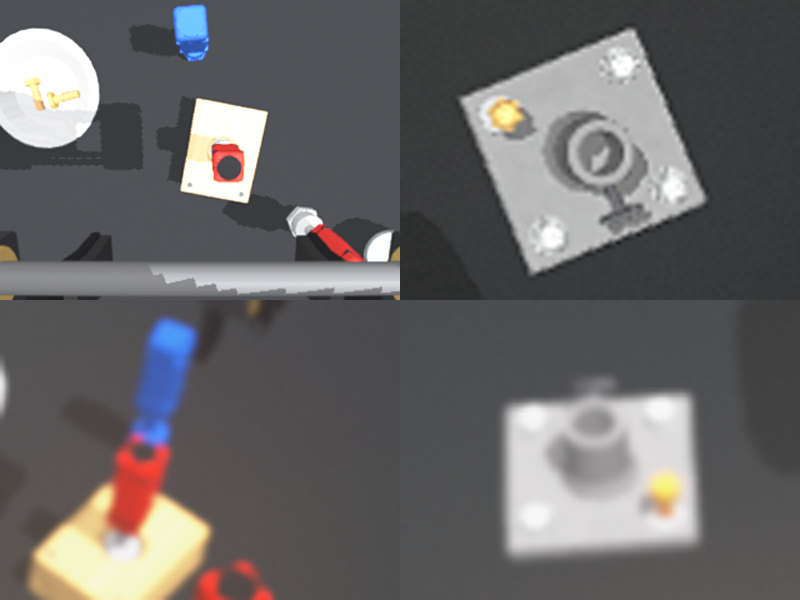

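The driver stands upright in its hole at about (228,165), upper left. The screw stands upright on its washer at about (505,115), upper right. The neighbouring things in these crops have not moved, and the gripper is clear. Handing in.

```bash
python3 -c "
from bench import r
print(r.close_job())"
```

```text
the job is handed in; nothing more can be done
None
```

The yellow screw is started upright and turned about 96° clockwise, and the red driver is back upright in its stand. The job is handed in at 29.65 s.

- **Fitting:** The first fit stopped about 3.5 mm down because the hexes did not match. I lifted, turned the driver 30°, and it went right down onto the head.
- **Standing it up:** My first push left 4–5° of lean (seen after lifting the driver off) and the second about 1.8°. I gave it a last push before turning.
- **Turning:** The weight on the driver was about 9–12 N throughout, with up to about 4 N of side force. My hand turned 105°. The change in the hex corners gives about 96° at the screw, and the 1.2 mm sink agrees at about 95°.
- **Last checks:** After turning, the screw's lean measured 0.4° from the yellow outline and about 1° from the hex corners, a small disagreement between the two. After release the driver stands upright in its hole. The last crops showed nothing around the stand and the plate disturbed. I did not check the tube rack or wash bottle in the final pictures, but the arm did not go near them.

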